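Make up a beginner's wax-seal set

TASK

Make up one beginner's set in the wooden kit tray: the bare black handle lengthwise in the long bay, the large round brass die in the largest square bay and the small round die in the narrow bay (both flat, stud up), and the end tin from the sloped rack stood on its rim in the cradle bay between its two ribs. Lift only that end tin, so that the next ones roll down to the stop, and leave the one-piece stamp and the square die lying where they are.

Things in the scene. Friction and masses are not known exactly. Their poses are not given: they have to be found in the camera images.
- tray: Fixed wooden tray 180 (x) x 132 (y) mm, origin under its centre; floor top z 5, wall tops z 15 mm, walls 4 thick. Bays (centre x, y; size) in its frame, mm: long (0, 38; 172 x 48), cradle (-60, -26; 52 x 72), large (3, -26; 66 x 72), narrow (63, -26; 46 x 72). Cradle: two ribs 4 high along x, inner edges 15 either side of its centre; a tin on its rim, axis along x, rests between, centre at z 30.
- rack: Fixed sloped tin rack, 190 (x) x 60 mm, origin under its centre. Track rises 10 degrees to +x; stop plate 28 mm tall at its low -x end; side guides 8 mm above the track floor, 34 mm over their outsides. Three tins stand on their rims, axes along y, touching; the end one's centre is at (-64.5, 0, 51) mm, the next 50 mm apart. Lift out the end tin and the others roll down one place.
- tin_a: The end tin, at the rack's stop at the start: closed aluminium disc, diameter 50 mm, 26 mm thick, about 60 g. Origin at its centre; y is the disc's axis (x and z turn as it rolls). Take it by its flat faces from above, fingertips at least 10 mm above the track floor (at most 15 mm below the tin's centre).
- tin_b: The second tin in the rack, the same size; origin at its centre, y its axis. It must stay in the rack and end at the stop.
- tin_c: The third tin in the rack, the same size; origin at its centre, y its axis. It must stay in the rack, behind the second.
- handle: Bare black handle lying on the table, 92 mm long along its x: rounded square grip 24 mm wide (y) and 26 mm high over x = -28 to 34 mm, a knob at the -x end (to x = -46), a thin steel pin of diameter 14 mm at the +x end (to x = 46). No brass. Origin at its middle, on its long axis, 13 mm above the table. About 60 g.
- stamp: Look-alike, not wanted: a one-piece stamp with the same black handle, but ending at +x in a brass neck and a wide brass disc (diameter 26 mm); 100 mm long along its x, lying on the table. Origin on its underside, 46 mm from the knob end. About 110 g.
- die_large: Large round brass die: disc of diameter 38 mm and 12 mm high with a stud of diameter 12 mm standing 20 mm up from its middle (32 mm in all). Origin at the centre of its underside, z up. About 130 g.
- die_small: Small round brass die: disc of diameter 26 mm and 12 mm high with the same stud, 12 mm in diameter and 20 mm tall. Origin at the centre of its underside, z up. About 70 g.
- die_square: Look-alike, not wanted: square brass die, 30 x 30 x 12 mm, with the same stud 12 mm in diameter and 20 mm tall. Origin at the centre of its underside, z up.

How it is judged:
By the outcome, as a careful person would: the job done as asked, in the order asked, and still so for the second after the job is handed in, with the robot touching nothing.
It also fails if it takes over 106 s, if anything falls off the work surface, if the arm or the gripper's body presses on something with over 40 N, if the wrist force passes 120 N, or if a joint passes its speed limit or range.

ROBOT

A 7-joint arm with a two-finger parallel gripper is mounted at the origin on the work surface. World frame = base frame: x ahead of the robot, y to its left, z up, the work surface at z = 0. Lengths are in m, angles in rad, forces in N, time in s.
With the tool pointing down it reaches from about 0.35 to 0.9 m from the base axis. Payload 19.9 kg.
Tool frame: the origin (TCP) lies midway between the tips of the shut fingers; the grasp point (between the pads) lies 19 mm behind it; z points along the fingers, y is the direction in which the jaws open and shut (so a half turn about z gives the same grasp; the last joint's range is limited). The gripper opens to 94 mm and grips with 3 to 60 N. Pads are 16 mm wide; open, the fingers measure 119 mm over their backs; the gripper's body (75 mm by 177 mm) begins 78 mm behind the grasp point.
Start: joints at [-1.232, 0.417, -0.01, 1.614, 0.005, 1.111, -0.053], TCP at [0.232, 0.58, 0.205] pointing down, gripper open.
Joint ranges: [-2.81, 2.81], [-0.39, 2.02], [-1.27, 1.25], [0.06, 2.57], [-1.19, 4.33], [0.19, 2], [-2.82, 2.82]. Speed limits (rad/s): [1.89, 1.89, 2.39, 2.39, 3.01, 3.01, 3.01].

INTERFACE

Orientations are given as a unit quaternion [x, y, z, w].
In Python, from workcell import arm gives the robot as it stands. The module is installed in compiled form; this text tells all that it offers.
- The arm moves only by the tool move_arm, never from a script. Its argument "rows" is a list that holds one entry, the list of rows, each a list of 5 numbers: the opening, from -1 (shut) to 1 (fully open), so that 0 is half open, then the shift along the tool's x, y, z as a fraction of full scale, then the turn about the tool's z as a fraction of full scale. A call has 1 to 12 rows; each row shifts and turns the commanded pose from where the row before left it, along the tool's axes as they then stand; what a row does not reach is not made up. Full scale, the value 1, is 600 mm for a shift and 30 degrees for a turn. A row lasts 1/8 s, in which the tool goes at most 62.5 mm and 10.7 degrees, less where a joint would pass 70% of its speed; a pose out of reach is approached as far as the arm can. A call with a number of a shift or a turn outside -1 to 1 is refused whole. A call with a gripper value outside its range is refused whole. The fingers move at their own pace and stop on an object; "newtons" is the grip in N (left out, the last holds). Time passes only in rows, so rows that do not move let the fingers close. It gives the time, the measured TCP pose, the force and the opening at its end, in the units of the state.
- arm.get_state(): the state, without advancing time (a new reading comes with each control period).
- arm.capture(name): name is "scene" or "top" or "wrist"; returns a dict with "color" (420x560x3 uint8, red, green, blue), "vertical_fov" (degrees; the focal length in pixels is half the picture's height over the tangent of half this angle, whatever the lens; pixels are square), "cx", "cy" (the principal point, pixels), "dist_coeffs" ([k1, k2, p1, p2, k3] as OpenCV has them; the pictures are not rectified), "rvec" (rotation vector, rad) and "tvec" (3), from world to camera coordinates, as OpenCV has them. Camera axes: x right, y down, z forward; pixel columns grow to the right and rows downward; lengths in m; the calibration is good to about 2 mm. A picture is of the moment at which its call begins. There is no depth.
- arm.close_job(): hands the job in, once; it reports no verdict.
Trained networks look in a picture, given as the dict that the camera call returned (one of the last four; its "shot" number tells which), for a name from the list of things; names that differ only in an ending like _2 or _b are one class to them, and where a whole thing is asked for, a point or a joint stands for the part that bears it (a point fixed in the world has none). Each returns a list of dicts, best first, with "conf" (0 to 1); they miss things now and then, are a little off and sometimes report something else, mostly with a low value. They report only what shows in the picture. A call takes as long as a camera call.
- arm.search_frame(picture, label): "bbox" ([left, top, right, bottom] in pixels, round what is visible of it).
- arm.masks_of(picture, label): "mask" (420x560 bool, what is visible of it) and "bbox" ([left, top, right, bottom] in pixels, round what is visible of it).
- arm.tip_of(picture, label): "at" ([column, row] in pixels: a listed point, or the origin of a listed thing).
The state is a dict: "time": time; "q": joint angles; "qvel": joint speeds; "effort": joint torques, N m; "ee_pos": TCP position; "tool_rot": TCP orientation; "wrist_force": force on the tool from outside, world axes, zero at the start; "wrist_torque": the same for the moment, N m; "grip_width": finger opening in m.
Only numpy, scipy, OpenCV 4.12 (cv2) and the standard library are available. Lean on these libraries where they do the work, as an engineer would, in place of code of your own. Each camera call takes 0.05 s, during which the arm holds its last target.

## Working session

There is one attempt and no reset: what is moved stays moved. The work goes in short steps, Python scripts to look and compute and a tool call to move; the robot and the scene stay as the last step left them, time stands still between calls to the robot, and variables do not carry over. Pictures are saved under pics/ and viewed, and the job is handed in when it is done.

Besides the shell and the picture viewer there is one more tool, called after "Request:" as a command line: name --argument value ..., lists and objects as JSON in quotes. move_arm: Moves the arm, as the interface text tells. Its arguments: {"type":"object","properties":{"rows":{"type":"array","items":{"type":"array","items":{"type":"array","items":{"type":"number","minimum":-1,"maximum":1}}}},"newtons":{"type":"number"}},"required":["rows"]}

```bash
mkdir -p pics; cat > h.py <<'E'
import numpy as np, cv2
from workcell import arm
def K(p):
    h=p["color"].shape[0]; f=h/2/np.tan(np.radians(p["vertical_fov"])/2)
    return np.array([[f,0,p["cx"]],[0,f,p["cy"]],[0,0,1.]])
def save(p,n): cv2.imwrite("pics/"+n,p["color"][:,:,::-1])
def ray(p,uv,z):
    u=cv2.undistortPoints(np.array([[uv]],float),K(p),np.array(p["dist_coeffs"],float))[0,0]
    R=cv2.Rodrigues(np.array(p["rvec"],float))[0]; t=np.array(p["tvec"],float).ravel()
    c=-R.T@t; d=R.T@np.array([u[0],u[1],1]); return c+d*(z-c[2])/d[2]
def proj(p,X):
    return cv2.projectPoints(np.atleast_2d(np.array(X,float)),np.array(p["rvec"],float),np.array(p["tvec"],float),K(p),np.array(p["dist_coeffs"],float))[0][:,0]
E
python3 - <<'E'
from h import *
s=arm.get_state(); print(s)
for n in("scene","top","wrist"):
    p=arm.capture(n); save(p,n+"0.png"); print(n,p["vertical_fov"],p["rvec"],p["tvec"],p["dist_coeffs"])
    R=cv2.Rodrigues(np.array(p["rvec"],float))[0];print(-R.T@np.array(p["tvec"]).ravel())
    if n=="wrist":continue
    for l in "tray rack tin_a handle stamp die_large die_small die_square".split():
        z={"tray":0,"rack":0,"tin_a":.051,"handle":.013}.get(l,0)
        for d in arm.tip_of(p,l)[:4]: print(l,round(d["conf"],2),np.round(d["at"],1),np.round(ray(p,d["at"],z),4))
E
```

```text
{'time': 0.0, 'q': array([-1.2324652 ,  0.4179998 , -0.01031749,  1.61417774,  0.0047048 ,
        1.11067986, -0.05299278]), 'qvel': array([-3.50256222e-05, -2.22820471e-03,  3.08652123e-04,  2.17922455e-03,
       -1.18068323e-03, -1.80918215e-03, -4.83672624e-04]), 'effort': array([-2.82561405e-04, -8.51262760e+01,  6.38907496e-01, -4.25987077e+01,
       -4.88907367e-02,  1.86694023e-02,  1.12449793e-04]), 'ee_pos': array([0.23159236, 0.58010142, 0.2048076 ]), 'tool_rot': array([ 1.88760786e-01,  9.82022902e-01, -6.16203749e-04, -7.23989232e-05]), 'wrist_force': array([ 0.09385479,  0.39063327, -0.16287047]), 'wrist_torque': array([-0.06958324, -0.01597882, -0.03488061]), 'grip_width': 0.09384991083171233}
scene 54.032934242031025 [ 2.27076471  1.45828965 -0.36896318] [-0.24081499 -0.4287837   1.32077843] [-0.04620526  0.          0.          0.          0.        ]
[ 1.01536541 -0.20112642  0.95649581]
tray 0.77 [366.2 166.4] [0.5004 0.2988 0.    ]
rack 0.65 [171.9 242.7] [ 0.4999 -0.2731  0.    ]
rack 0.65 [253.1 232. ] [ 0.5581 -0.0722  0.    ]
tin_a 0.79 [169.8 241.1] [ 0.521
[... 684 characters left out ...]
 [410.3 252.8] [ 0.4907 -0.2682  0.    ]
tin_a 0.9 [415.4 284.3] [ 0.4297 -0.2624  0.051 ]
tin_a 0.73 [417.5 259.2] [ 0.477  -0.2682  0.051 ]
tin_a 0.66 [418.6 233. ] [ 0.5269 -0.2723  0.051 ]
tin_a 0.52 [308.  213.8] [ 0.5663 -0.0612  0.051 ]
handle 0.88 [306.6 266. ] [ 0.467  -0.0589  0.013 ]
stamp 0.6 [241.9 209.9] [0.5812 0.0693 0.    ]
die_large 0.5 [311.4 215.3] [ 0.5686 -0.0709  0.    ]
die_small 0.7 [240.4 267.2] [0.466  0.0727 0.    ]
die_square 0.81 [303.5 149.1] [ 0.7052 -0.0574  0.    ]
wrist 69.40677730365996 [-2.43707101 -1.6521377  -0.19070228] [-0.62588718 -0.02439283  0.389063  ] [-0.02606298  0.          0.          0.          0.        ]
[0.17128997 0.60573967 0.38397785]
```

View pics/top0.png

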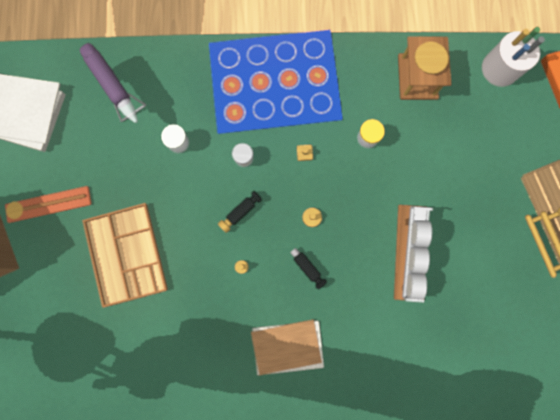

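View pics/scene0.png

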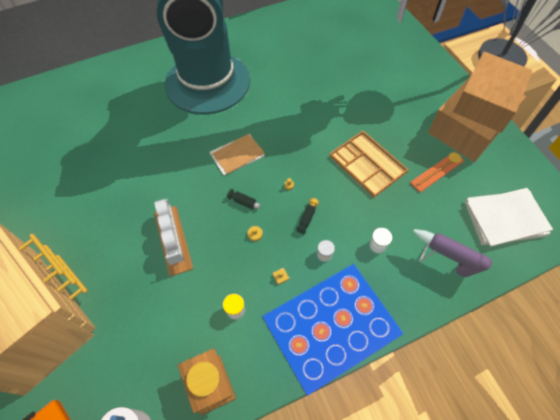

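View pics/wrist0.png

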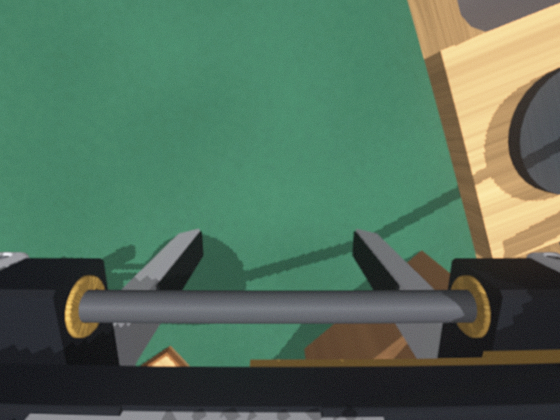

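```bash
python3 - <<'E'
from h import *
t=cv2.imread("pics/top0.png"); s=cv2.imread("pics/scene0.png")
a=cv2.resize(t[195:315,75:180],None,fx=5,fy=5,interpolation=cv2.INTER_CUBIC)
b=cv2.resize(t[195:315,385:440],None,fx=5,fy=5,interpolation=cv2.INTER_CUBIC)
cv2.imwrite("pics/c1.png",np.hstack([a,b]))
c=cv2.resize(s[190:285,145:200],None,fx=6,fy=6,interpolation=cv2.INTER_CUBIC)
d=cv2.resize(s[125:202,325:412],None,fx=5,fy=5,interpolation=cv2.INTER_CUBIC)
d=cv2.copyMakeBorder(d,0,c.shape[0]-d.shape[0],0,0,0)
cv2.imwrite("pics/c2.png",np.hstack([c,d]))
e=cv2.resize(t[185:295,215:335],None,fx=5,fy=5,interpolation=cv2.INTER_CUBIC);cv2.imwrite("pics/c3.png",e)
E
```

```text
(no output)
```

View pics/c1.png

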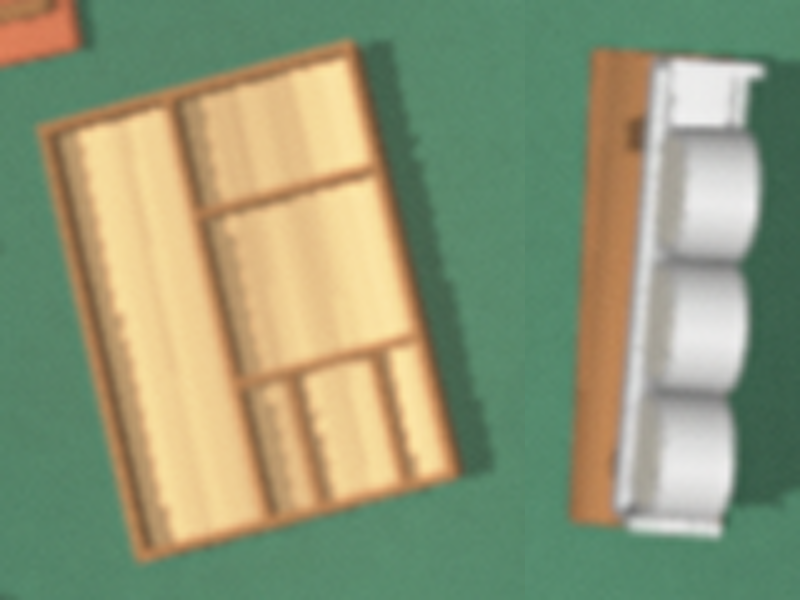

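View pics/c2.png

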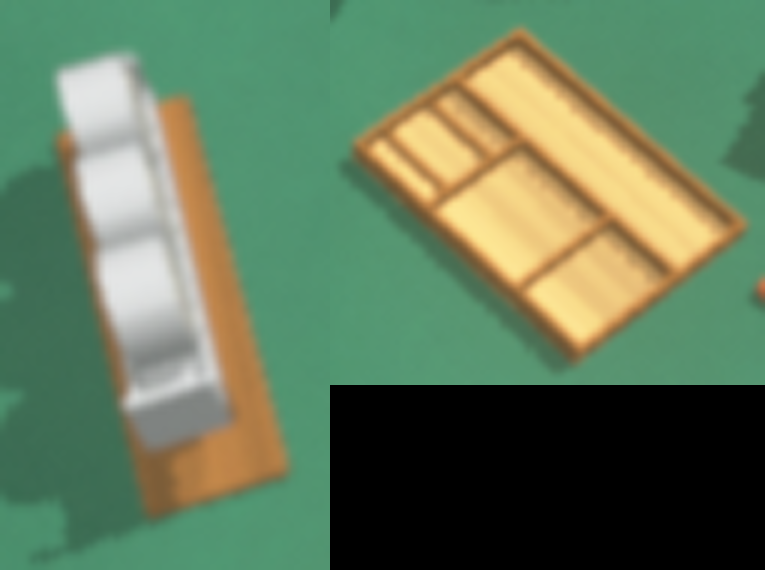

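View pics/c3.png

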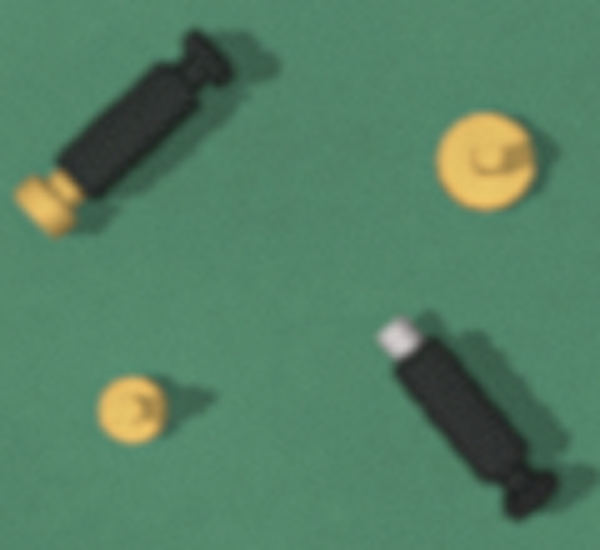

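```bash
cat > fit.py <<'E'
from h import *
from scipy.optimize import least_squares
T=arm.capture("top"); S=arm.capture("scene")
def fit(pts,x0,z0free=False):
    # pts: (cam, uv, local xyz)
    def w(x,l):
        c,s=np.cos(x[2]),np.sin(x[2]); return [x[0]+c*l[0]-s*l[1],x[1]+s*l[0]+c*l[1],l[2]]
    f=lambda x: np.concatenate([proj(p,w(x,l))[0]-uv for p,uv,l in pts])
    r=least_squares(f,x0); return r.x,f(r.x).reshape(-1,2)
tt=[((83.4,220.4),(90,66,15)),((145.6,203),(90,-66,15)),((167,290.4),(-90,-66,15)),((102.6,307.4),(-90,66,15))]
tt=[(T,np.array(a),np.array(b)/1e3) for a,b in tt]
# scene crop c2 : x=(X-330)/5+325,y=Y/5+125
ss=[((355,148),(-90,-66,15)),((520,30),(-90,66,15)),((747,225),(90,66,15)),((578,350),(90,-66,15))]
ss=[(S,np.array([(a[0]-330)/5+325,a[1]/5+125]),np.array(b)/1e3) for a,b in ss]
for n,q in(("T",tt),("S",ss),("both",tt+ss)):
    x,r=fit(q,[.5,.3,.2]);print("tray",n,np.round(x[:2],4),np.degrees(x[2]),np.abs(r).max())
for zz in (0,8):
  rt=[(T,np.array((399,205.)),np.array((95,30,zz))/1e3),(T,np.array((394.,299.4)),np.array((-95,30,zz))/1e3)]
  rs=[(S,np.array(a),np.array(b)/1e3) for a,b in [((175.8,206.2),(-95,30,zz)),((192.5,268),(95,30,zz)),((170.5,276.2),(95,-30,zz))]]
  for n,q in(("T",rt),("S",rs),("both",rt+rs)):
    x,r=fit(q,[.5,-.27,0.]);c,s=np.cos(x[2]),np.sin(x[2]);print("rack",zz,n,np.round(x[:2],4),np.degrees(x[2]),np.abs(r).max(),"tin",x[0]-.0645*c,x[1]-.0645*s)
for n,p in(("T",T),("S",S)):
  for l in("die_large","die_small","handle","tin_a","stamp","die_square"):
    for d in arm.masks_of(p,l)[:3]:
        m=d["mask"]; v,u=np.nonzero(m); c=np.array([u.mean(),v.mean()])
        ev,ec=np.linalg.eigh(np.cov(np.stack([u,v]))); a=ec[:,1]*20
        z={"handle":.013,"tin_a":.051}.get(l,.012)
        P=ray(p,c,z);A=ray(p,c+a,z)-ray(p,c-a,z)
        b=d["bbox"];B=ray(p,[(b[0]+b[2])/2,(b[1]+b[3])/2],z)
        print(n,l,round(d["conf"],2),m.sum(),c.round(1),np.round(b,1),P[:2].round(4),B[:2].round(4),"ang",np.degrees(np.arctan2(A[1],A[0])).round(1))
E
python3 fit.py
```

```text
tray T [0.492 0.303] 14.496177865601362 0.4021778447960287
tray S [0.4977 0.3053] 14.702064707953499 0.9116832581308074
tray both [0.4938 0.304 ] 14.568012156358023 1.8443960555311207
rack 0 T [ 0.4905 -0.2705] -5.062183832885616 0.11125885267091462 tin 0.42621817604902623 -0.26479822184699
rack 0 S [ 0.492  -0.2682] -4.25704812354033 0.9108676080908253 tin 0.4277103955601671 -0.2634477980340253
rack 0 both [ 0.4913 -0.2693] -4.486446131754363 1.4131543946141107 tin 0.4269627820766896 -0.2642544368715221
rack 8 T [ 0.4903 -0.2686] -5.07253472029543 0.498128184951554 tin 0.4260154458467842 -0.2629257960063888
rack 8 S [ 0.496  -0.2677] -4.225691666542272 1.0385846882290082 tin 0.4317038048168037 -0.2629777402565072
rack 8 both [ 0.4929 -0.2682] -4.423981259213246 1.6680017823101139 tin 0.4285924569604982 -0.2632018147803505
T die_large 0.66 300 [311.  216.8] [302.5 207.7 323.2 227.5] [ 0.5645 -0.0693] [ 0.5627 -0.073 ] ang 152.7
T die_large 0.18 6004 [124.3 254.6] [ 85.4 205.2 168.2 305.1] [0.4928 0.3041] [0.4916 0.2989] ang -167.7
T handle 0.71 582 [308.  268.2] [290.1 247.6 327.6 29
[... 899 characters left out ...]
51 101 [288.8 184.7] [289.3 183.  293.3 192.5] [0.472  0.0698] [0.4837 0.0718] ang -16.1
S handle 0.68 340 [242.9 200. ] [226.4 188.5 258.3 208. ] [ 0.4655 -0.0619] [ 0.4599 -0.0613] ang -141.9
S handle 0.24 1128 [176.3 246.1] [156.6 204.2 192.7 274.8] [ 0.5205 -0.2648] [ 0.5012 -0.263 ] ang -9.2
S tin_a 0.8 240 [169.6 239.8] [161.4 227.6 176.7 251.4] [ 0.5176 -0.2719] [ 0.5163 -0.273 ] ang -1.7
S tin_a 0.63 182 [161.8 207.2] [153.4 199.8 168.5 215.9] [ 0.4216 -0.2629] [ 0.4225 -0.2655] ang 0.1
S tin_a 0.55 228 [165.7 222.7] [158.6 213.  176.5 233.9] [ 0.4685 -0.2669] [ 0.4724 -0.2633] ang 12.2
S stamp 0.73 361 [306.3 216.6] [295.3 199.3 318.6 236.1] [0.5801 0.0696] [0.5838 0.0696] ang -49.1
```

```bash
cat >> h.py <<'E'
from scipy.spatial.transform import Rotation as Rn
def plan(x,y,z,jaw=None,st=None):
    """print shift in tool axes (units of 600mm) after turning to jaw angle (deg, mod 180)"""
    s=st or arm.get_state(); M=Rn.from_quat(s["tool_rot"]).as_matrix(); p=s["ee_pos"]
    yy=np.degrees(np.arctan2(M[1,1],M[0,1])); turn=0
    if jaw is not None:
        turn=-(((jaw-yy)+90)%180-90)   # about tool z (down)
    M2=M@Rn.from_euler("z",turn,degrees=True).as_matrix()
    d=np.array([x,y,z])-p
    print("t",round(s["time"],2),"pos",p.round(4),"jaw",yy.round(2),"turn",round(turn,2),"units",round(turn/30,3),
      "| shift before turn",(M.T@d/.6).round(4),"| after turn",(M2.T@d/.6).round(4),"q7",s["q"][6].round(2),"F",s["wrist_force"].round(1),"w",round(s["grip_width"],4))
E
python3 - <<'E'
from h import *
s=arm.get_state();p=arm.capture("wrist");M=Rn.from_quat(s["tool_rot"]).as_matrix()
R=cv2.Rodrigues(np.array(p["rvec"],float))[0];c=-R.T@np.array(p["tvec"]).ravel()
print(M.T@(c-s["ee_pos"]),"cam axes in tool",(M.T@R.T).round(3))
for dy in(-.047,0,.047):print(proj(p,s["ee_pos"]+M@[0,dy,0]))
for dx in (0,.05,.1,.15,.2): print(dx,proj(p,[*(s["ee_pos"]+M@[dx,0,0])[:2],0.01]))
plan(.464,-.062,.2,-51.5)
E
```

```text
[ 0.06546968  0.00106845 -0.17854076] cam axes in tool [[ 0.    -0.974 -0.229]
 [ 1.     0.001 -0.   ]
 [ 0.001 -0.229  0.974]]
[[200.42546052 242.71748714]]
[[275.75528631 242.82551337]]
[[351.11593151 242.8146328 ]]
0 [[276.65460399 188.61807322]]
0.05 [[276.65175541 147.97757903]]
0.1 [[276.64947288 104.91067659]]
0.15 [[276.64790269  59.34720608]]
0.2 [[276.64722589  11.2540574 ]]
t 1.7 pos [0.2317 0.5804 0.2054] jaw 68.24 turn -60.26 units -2.009 | shift before turn [-0.7565 -0.8509  0.0092] | after turn [ 0.3636 -1.079   0.0092] q7 -0.05 F [-0.4  0.6  0.2] w 0.094
```

Request:
move_arm --rows '[[[1,-0.063,-0.0709,0.0008,0],[1,-0.063,-0.0709,0.0008,0],[1,-0.063,-0.0709,0.0008,0],[1,-0.063,-0.0709,0.0008,0],[1,-0.063,-0.0709,0.0008,0],[1,-0.063,-0.0709,0.0008,0],[1,-0.063,-0.0709,0.0008,0],[1,-0.063,-0.0709,0.0008,0],[1,-0.063,-0.0709,0.0008,0],[1,-0.063,-0.0709,0.0008,0],[1,-0.063,-0.0709,0.0008,0],[1,-0.063,-0.0709,0.0008,0]]]'

```text
time: 3.2
ee_pos: [0.4642, -0.0636, 0.2001]
tool_rot: [0.189, 0.982, 0.0, 0.0]
wrist_force: [0.7, 1.0, -0.7]
grip_width: 0.0941
```

Request:
move_arm --rows '[[[1,0,0,0,0.333],[1,0,0,0,0.333],[1,0,0,0,0.333],[1,0,0,0,0.333],[1,0,0,0,0.333],[1,0,0,0,0.333],[1,0,0,0,0.333],[1,0,0,0,0.333],[1,0,0,0,0.333],[1,0,0,0,0.333],[1,0,0,0,0.333],[1,0,0,0,0.333]]]'

```text
time: 4.7
ee_pos: [0.4637, -0.0618, 0.1998]
tool_rot: [0.945, 0.326, 0.0, -0.0]
wrist_force: [-0.8, 0.3, -0.2]
grip_width: 0.0939
```

```bash
python3 - <<'E'
from h import *
plan(.464,-.062,.2,-51.5)
p=arm.capture("wrist");save(p,"w1.png")
s=arm.get_state();print(proj(p,s["ee_pos"]), proj(p,[*s["ee_pos"][:2],.013]))
E
```

```text
t 4.7 pos [ 0.4637 -0.0618  0.1998] jaw -51.97 turn -0.47 units -0.016 | shift before turn [ 0.0001  0.0006 -0.0003] | after turn [ 0.0001  0.0006 -0.0003] q7 -0.69 F [-0.8  0.3 -0.2] w 0.0939
[[277.45272835 245.13538355]] [[277.47473571 190.8693927 ]]
```

View pics/w1.png

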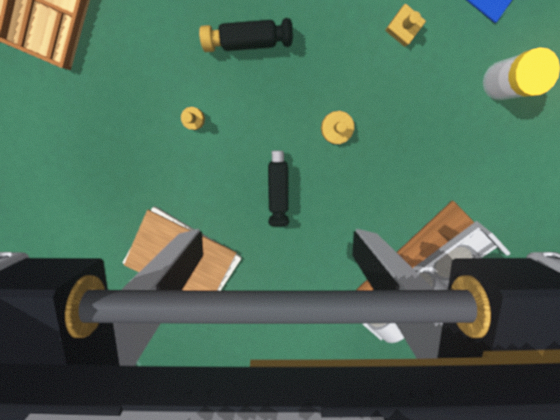

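```bash
python3 - <<'E'
from h import *
p=arm.capture("wrist")
for l,z in(("handle",.013),("die_large",.012),("die_small",.012)):
    for d in arm.masks_of(p,l)[:2]:
        m=d["mask"]; v,u=np.nonzero(m);c=[u.mean(),v.mean()];b=d["bbox"]
        print(l,round(d["conf"],2),np.round(c,1),np.round(b,1),ray(p,c,z)[:2].round(4),ray(p,[(b[0]+b[2])/2,(b[1]+b[3])/2],z)[:2].round(4))
for uv,z in(((278.5,151),.013),((279,227),.02),((192,118),.012),((338,128),.012)):print(ray(p,uv,z).round(4))
plan(.464,-.062,.011,-52.5)
E
```

```text
handle 0.88 [278.1 190.5] [266.8 150.7 296.2 227.4] [ 0.4646 -0.0621] [ 0.4686 -0.0643]
die_large 0.61 [336.8 126.3] [322.2 108.7 352.6 142.5] [ 0.5669 -0.0702] [ 0.568  -0.0702]
die_small 0.94 [191.5 118.9] [179.3 108.2 206.2 128.2] [0.4702 0.0698] [0.4718 0.069 ]
[ 0.5027 -0.0334  0.013 ]
[ 0.43   -0.0901  0.02  ]
[0.4714 0.0698 0.012 ]
[ 0.5663 -0.0726  0.012 ]
t 4.95 pos [ 0.4637 -0.0617  0.1998] jaw -51.39 turn 1.11 units 0.037 | shift before turn [0.     0.0006 0.3146] | after turn [1.000e-04 6.000e-04 3.146e-01] q7 -0.68 F [ 0.3  0.6 -0.2] w 0.094
```

Request:
move_arm --rows '[[[0.2,0.001,0.0005,0.08,0.02],[0.2,0.001,0,0.08,0],[0.2,0,0,0.08,0],[0.2,0,0,0.05,0],[0.2,0,0,0.0245,0],[0.2,0,0,0,0],[-1,0,0,0,0],[-1,0,0,0,0],[-1,0,0,0,0],[-1,0,0,0,0],[-1,0,0,0,0],[-1,0,0,0,0]]]' --newtons 20

```text
time: 6.45
ee_pos: [0.4651, -0.0612, 0.0114]
tool_rot: [0.946, 0.324, 0.0, -0.0]
wrist_force: [-1.6, 0.9, 7.5]
grip_width: 0.0239
```

Request:
move_arm --rows '[[[-1,0,0,0,0],[-1,0,0,0,0],[-1,0,0,-0.03,0],[-1,0,0,-0.05,0]]]'

```text
time: 6.95
ee_pos: [0.4643, -0.0616, 0.06]
tool_rot: [0.946, 0.323, -0.001, 0.0]
wrist_force: [0.8, -0.1, -0.6]
grip_width: 0.0237
```

```bash
python3 - <<'E'
from h import *
p=arm.capture("wrist");save(p,"w2.png")
plan(.5,.34,.12,14.5+90)
E
```

```text
t 7.0 pos [ 0.466  -0.062   0.0633] jaw -52.3 turn 23.2 units 0.773 | shift before turn [ 0.4546 -0.4953 -0.0943] | after turn [ 0.2228 -0.6344 -0.0943] q7 -0.47 F [ 4.1 -2.6  3.7] w 0.0236
```

View pics/w2.png

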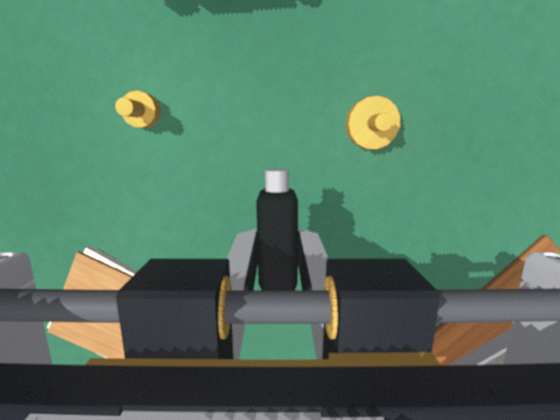

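```bash
python3 - <<'E'
from h import *
plan(.485,.341,.2,14.5+90)
E
```

```text
t 7.0 pos [ 0.466  -0.062   0.0633] jaw -52.3 turn 23.2 units 0.773 | shift before turn [ 0.4362 -0.5117 -0.2277] | after turn [ 0.1993 -0.6422 -0.2277] q7 -0.47 F [ 4.1 -2.6  3.7] w 0.0236
```

Request:
move_arm --rows '[[[-1,0,0,-0.076,0.258],[-1,0,0,-0.076,0.258],[-1,0,0,-0.076,0.257],[-1,0.025,-0.08,0,0],[-1,0.025,-0.08,0,0],[-1,0.025,-0.08,0,0],[-1,0.025,-0.08,0,0],[-1,0.025,-0.08,0,0],[-1,0.025,-0.08,0,0],[-1,0.025,-0.08,0,0],[-1,0.025,-0.08,0,0],[-1,0,0,0,0]]]'

```text
time: 8.5
ee_pos: [0.4833, 0.344, 0.196]
tool_rot: [0.992, 0.129, 0.0, 0.0]
wrist_force: [0.7, -1.2, -1.4]
grip_width: 0.024
```

```bash
python3 - <<'E'
from h import *
plan(.485,.341,.2,14.5+90)
p=arm.capture("wrist");save(p,"w3.png")
x=[.4948,.304,np.radians(14.55)]
for l in [(90,66,15),(90,-66,15),(-90,-66,15),(-90,66,15),(-86,62,5),(0,38,5)]:
    l=np.array(l)/1e3;c,s=np.cos(x[2]),np.sin(x[2]);print(l,proj(p,[x[0]+c*l[0]-s*l[1],x[1]+s*l[0]+c*l[1],l[2]])[0].round(1))
p=arm.capture("top");save(p,"t3.png")
E
```

```text
t 8.5 pos [0.4833 0.344  0.196 ] jaw -75.16 turn 0.34 units 0.011 | shift before turn [ 0.0014  0.0055 -0.0066] | after turn [ 0.0014  0.0055 -0.0066] q7 -1.71 F [ 0.7 -1.2 -1.4] w 0.024
[0.09  0.066 0.015] [256.7 112.9]
[ 0.09  -0.066  0.015] [372.3 113.8]
[-0.09  -0.066  0.015] [361.5 260.7]
[-0.09   0.066  0.015] [258.1 260.3]
[-0.086  0.062  0.005] [261.6 254.3]
[0.    0.038 0.005] [280.6 189.3]
```

View pics/w3.png

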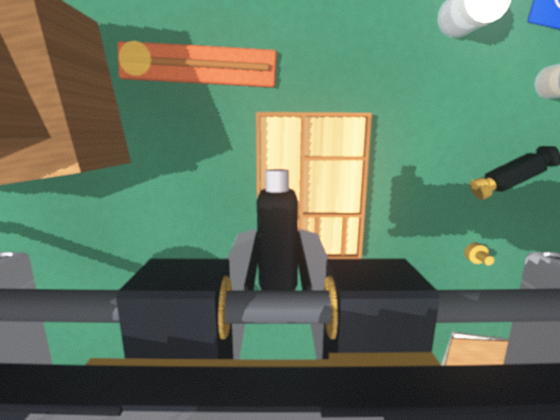

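Request:
move_arm --rows '[[[-1,0.0014,0.0055,0,0.011],[-1,0,0,0.08,0],[-1,0,0,0.08,0],[-1,0,0,0.07,0],[-1,0,0,0.04,0],[-1,0,0,0.0185,0],[-1,0,0,0.007,0],[-1,0,0,0,0]]]'

```text
time: 9.6
ee_pos: [0.4865, 0.3376, 0.0193]
tool_rot: [0.992, 0.124, 0.0, -0.0]
wrist_force: [0.5, -0.7, -0.3]
grip_width: 0.0239
```

```bash
python3 - <<'E'
from h import *
plan(.485,.341,.0165,14.5+90)
E
```

```text
t 9.6 pos [0.4865 0.3376 0.0193] jaw -75.77 turn -0.27 units -0.009 | shift before turn [-0.001  -0.0061  0.0046] | after turn [-0.001  -0.0061  0.0046] q7 -1.57 F [ 0.5 -0.7 -0.3] w 0.0239
```

Request:
move_arm --rows '[[[-1,0,-0.003,0.003,0],[-1,0,0,0,0],[-0.2,0,0,0,0],[-0.2,0,0,0,0],[-0.2,0,0,0,0],[-0.2,0,0,-0.03,0],[-0.2,0,0,-0.08,0],[0,0,0,-0.08,0],[0,0,0,-0.08,0],[0,0,0,-0.03,0]]]'

```text
time: 10.85
ee_pos: [0.4865, 0.3395, 0.2005]
tool_rot: [0.992, 0.124, 0.002, -0.001]
wrist_force: [0.5, -0.7, -0.0]
grip_width: 0.0473
```

```bash
python3 - <<'E'
from h import *
p=arm.capture("wrist");save(p,"w4.png")
plan(.568,-.0715,.2,None)
E
```

```text
t 10.9 pos [0.4867 0.3398 0.2012] jaw -75.78 turn 0 units 0.0 | shift before turn [-3.710e-02  6.977e-01  1.000e-04] | after turn [-3.710e-02  6.977e-01  1.000e-04] q7 -1.71 F [1.  0.1 3.1] w 0.0471
```

View pics/w4.png

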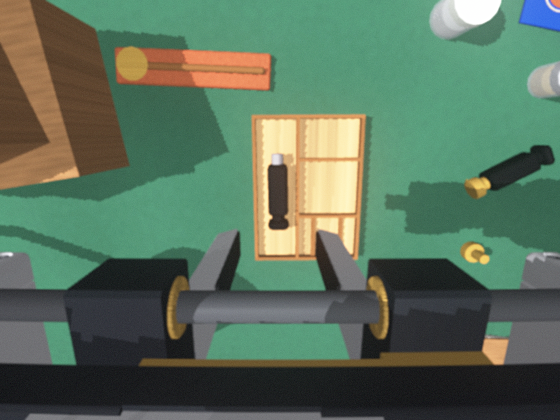

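Request:
move_arm --rows '[[[0,-0.0046,0.0872,0,0],[0,-0.0046,0.0872,0,0],[0,-0.0046,0.0872,0,0],[0,-0.0046,0.0872,0,0],[0,-0.0046,0.0872,0.03,0],[0,-0.0046,0.0872,0.03,0],[0,-0.0046,0.0872,0.04,0],[0,-0.0046,0.0872,0.04,0],[0,0,0,0,0],[0,0,0,0,0]]]'

```text
time: 12.15
ee_pos: [0.5668, -0.0717, 0.1123]
tool_rot: [0.992, 0.124, -0.001, -0.0]
wrist_force: [-0.1, -0.2, 0.8]
grip_width: 0.0468
```

```bash
cat > look.py <<'E'
import sys
from h import *
n=sys.argv[1];s=arm.get_state();p=arm.capture("wrist");save(p,n+".png")
print("under TCP z=.032:",proj(p,[*s["ee_pos"][:2],.032])[0].round(1),"z=.012",proj(p,[*s["ee_pos"][:2],.012])[0].round(1))
for l in sys.argv[2:]:
    l,z=l.split(":")
    for d in arm.tip_of(p,l)[:2]:print("tip",l,d["conf"],np.round(d["at"],1),ray(p,d["at"],float(z)).round(4))
    for d in arm.masks_of(p,l)[:2]:
        v,u=np.nonzero(d["mask"]);c=[u.mean(),v.mean()];print("mask",d["conf"],np.round(c,1),np.round(d["bbox"],1),ray(p,c,.013).round(4))
plan(*s["ee_pos"])
E
python3 look.py w5 die_large:0
```

```text
under TCP z=.032: [277.9 212.5] z=.012 [277.9 207.2]
tip die_large 0.91 [273.2 203. ] [ 0.5669 -0.0669  0.    ]
mask 0.92 [277.4 205.5] [255.3 185.3 298.  229. ] [ 0.5685 -0.0708  0.013 ]
t 12.3 pos [ 0.5673 -0.0704  0.113 ] jaw -75.65 turn 0 units 0.0 | shift before turn [-0.0013  0.0018  0.001 ] | after turn [-0.0013  0.0018  0.001 ] q7 -0.87 F [-0.3 -0.2 -0.1] w 0.0468
```

View pics/w5.png

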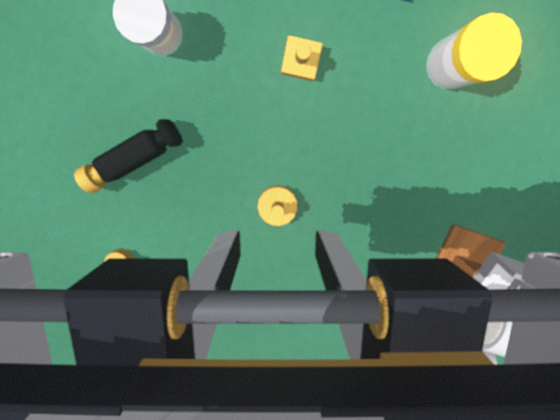

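Request:
move_arm --rows '[[[-0.1,0.0025,0,0.07,0],[-0.1,0,0,0.06,0],[-0.1,0,0,0.03,0],[-0.1,0,0,0,0],[-1,0,0,0,0],[-1,0,0,0,0],[-1,0,0,0,0],[-1,0,0,0,0],[-1,0,0,0,0],[-1,0,0,0,0],[-1,0,0,0,0]]]' --newtons 30

```text
time: 13.68
ee_pos: [0.5689, -0.0714, 0.0172]
tool_rot: [0.992, 0.124, 0.0, -0.0]
wrist_force: [-0.7, 1.3, 7.4]
grip_width: 0.0111
```

```bash
python3 - <<'E'
from h import *
x=[.4948,.304,np.radians(14.55)]
c,s=np.cos(x[2]),np.sin(x[2])
for n,l in(("large",(3,-26)),("narrow",(63,-26)),("cradle",(-60,-26))):
    l=np.array(l)/1e3;print(n,x[0]+c*l[0]-s*l[1],x[1]+s*l[0]+c*l[1])
plan(.5042,.2796,.15,None)
E
```

```text
large 0.5042356305189799 0.2795875262066849
narrow 0.5623113569583782 0.29466101281516943
cradle 0.4432561177576116 0.2637603652677762
t 13.68 pos [ 0.5689 -0.0714  0.0172] jaw -75.76 turn 0 units 0.0 | shift before turn [ 0.0395 -0.5936 -0.2213] | after turn [ 0.0395 -0.5936 -0.2213] q7 -0.78 F [-0.7  1.3  7.4] w 0.0111
```

Request:
move_arm --rows '[[[-1,0,0,-0.05,0],[-1,0,0,-0.07,0],[-1,0,0,-0.051,0],[-1,0.0056,-0.0848,0,0],[-1,0.0056,-0.0848,0,0],[-1,0.0056,-0.0848,0,0],[-1,0.0056,-0.0848,0,0],[-1,0.0056,-0.0848,0,0],[-1,0.0056,-0.0848,0,0],[-1,0.0059,-0.0848,0,0],[-1,0,0,0,0],[-1,0,0,0,0]]]'

```text
time: 15.18
ee_pos: [0.504, 0.2788, 0.1192]
tool_rot: [0.992, 0.124, -0.0, 0.0]
wrist_force: [-0.7, 0.3, -0.9]
grip_width: 0.0112
```

```bash
python3 look.py w6; python3 -c "
from h import *
plan(.5042,.2796,.0225)"
```

```text
under TCP z=.032: [277.9 210.7] z=.012 [277.8 205.6]
t 15.22 pos [0.5042 0.2783 0.1193] jaw -75.84 turn 0 units 0.0 | shift before turn [-0.0001 -0.0009  0.0002] | after turn [-0.0001 -0.0009  0.0002] q7 -1.52 F [ 1.1 -0.7 -1.4] w 0.0112
t 15.22 pos [0.5042 0.2783 0.1193] jaw -75.84 turn 0 units 0.0 | shift before turn [ 0.0005 -0.0021  0.1614] | after turn [ 0.0005 -0.0021  0.1614] q7 -1.52 F [ 1.1 -0.7 -1.4] w 0.0112
```

View pics/w6.png

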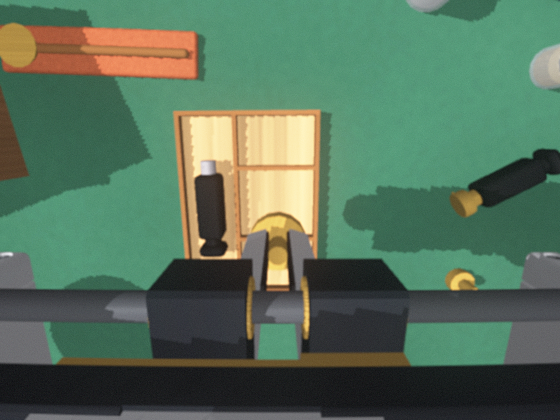

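Request:
move_arm --rows '[[[-1,0,-0.001,0.07,0],[-1,0,0,0.06,0],[-1,0,0,0.02,0],[-1,0,0,0.01,0],[-1,0,0,0.001,0],[-1,0,0,0,0],[-0.4,0,0,0,0],[-0.4,0,0,0,0],[-0.4,0,0,-0.02,0],[-0.4,0,0,-0.06,0],[0,0,0,-0.08,0],[0,0,0,0,0]]]'

```text
time: 16.73
ee_pos: [0.5055, 0.2809, 0.1226]
tool_rot: [0.992, 0.124, 0.002, -0.001]
wrist_force: [-0.4, -0.7, -1.5]
grip_width: 0.0443
```

```bash
python3 look.py w7; python3 -c "
from h import *
plan(.4715,.0705,.115)"
```

```text
under TCP z=.032: [278.1 210.3] z=.012 [278.1 205.4]
t 16.77 pos [0.5045 0.2807 0.1206] jaw -75.75 turn 0 units 0.0 | shift before turn [ 0.0017  0.     -0.0032] | after turn [ 0.0017  0.     -0.0032] q7 -1.52 F [-0.4  1.1 -0.7] w 0.0459
t 16.77 pos [0.5045 0.2807 0.1206] jaw -75.75 turn 0 units 0.0 | shift before turn [-0.1395  0.326   0.0086] | after turn [-0.1395  0.326   0.0086] q7 -1.52 F [-0.4  1.1 -0.7] w 0.0459
```

View pics/w7.png

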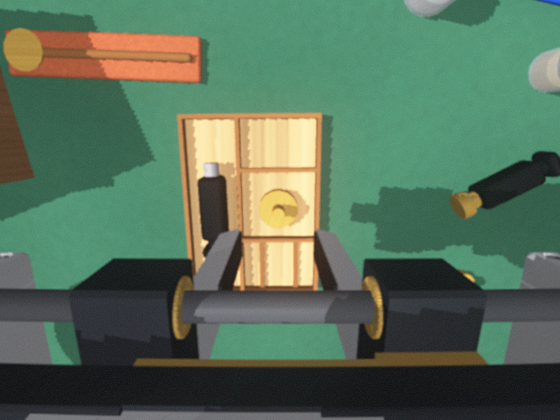

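Large die sits upright in the large bay (278,208). Next the small die.

Request:
move_arm --rows '[[[0,-0.028,0.0652,0,0],[0,-0.028,0.0652,0,0],[0,-0.028,0.0652,0,0],[0,-0.028,0.0652,0,0],[0,-0.0275,0.0652,0.008,0],[0,0,0,0,0],[0,0,0,0,0]]]'

```text
time: 17.65
ee_pos: [0.4707, 0.0705, 0.1137]
tool_rot: [0.992, 0.124, -0.0, 0.0]
wrist_force: [-0.0, 0.3, -0.4]
grip_width: 0.0471
```

```bash
python3 look.py w8 die_small:0
```

```text
under TCP z=.032: [277.9 212.2] z=.012 [277.9 206.9]
tip die_small 0.89 [278.1 203.2] [0.4716 0.0705 0.    ]
tip die_small 0.74 [ 67.6 119.4] [0.5012 0.2824 0.    ]
t 17.8 pos [0.4709 0.0709 0.1138] jaw -75.67 turn 0 units 0.0 | shift before turn [-0.0004  0.0006  0.0001] | after turn [-0.0004  0.0006  0.0001] q7 -1.2 F [-0.2  0.1 -0.8] w 0.0469
```

View pics/w8.png

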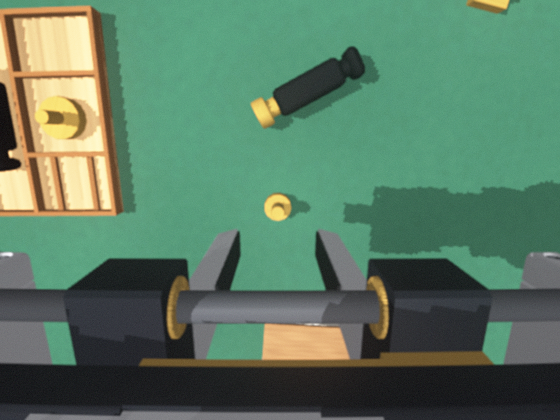

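Request:
move_arm --rows '[[[-0.1,0,0,0.07,0],[-0.1,0,0,0.06,0],[-0.1,0,0,0.032,0],[-0.1,0,0,0,0],[-1,0,0,0,0],[-1,0,0,0,0],[-1,0,0,0,0],[-1,0,0,0,0],[-1,0,0,0,0],[-1,0,0,0,0],[-1,0,0,0,0]]]'

```text
time: 19.18
ee_pos: [0.4711, 0.0702, 0.0171]
tool_rot: [0.992, 0.124, 0.0, -0.0]
wrist_force: [-0.9, 1.3, 7.3]
grip_width: 0.011
```

```bash
python3 -c "
from h import *
plan(.5623,.2947,.12)"
```

```text
t 19.18 pos [0.4711 0.0702 0.0171] jaw -75.75 turn 0 units 0.0 | shift before turn [ 0.2395 -0.3253 -0.1713] | after turn [ 0.2395 -0.3253 -0.1713] q7 -1.04 F [-0.9  1.3  7.3] w 0.011
```

Request:
move_arm --rows '[[[-1,0,0,-0.05,0],[-1,0,0,-0.07,0],[-1,0,0,-0.051,0],[-1,0.0479,-0.065,0,0],[-1,0.0479,-0.065,0,0],[-1,0.0479,-0.065,0,0],[-1,0.0479,-0.065,0,0],[-1,0.0479,-0.065,0,0],[-1,0,0,0,0],[-1,0,0,0,0]]]'

```text
time: 20.42
ee_pos: [0.5619, 0.2936, 0.119]
tool_rot: [0.992, 0.124, -0.0, 0.0]
wrist_force: [-0.7, 0.6, -0.8]
grip_width: 0.0111
```

```bash
python3 look.py w9; python3 -c "
from h import *
plan(.5623,.2947,.0222)"
```

```text
under TCP z=.032: [277.9 210.7] z=.012 [277.8 205.6]
t 20.48 pos [0.562  0.2933 0.1192] jaw -75.82 turn 0 units 0.0 | shift before turn [ 0.0001 -0.0005  0.0004] | after turn [ 0.0001 -0.0005  0.0004] q7 -1.48 F [ 0.7 -1.  -1.1] w 0.0109
t 20.48 pos [0.562  0.2933 0.1192] jaw -75.82 turn 0 units 0.0 | shift before turn [ 0.0012 -0.0023  0.1617] | after turn [ 0.0012 -0.0023  0.1617] q7 -1.48 F [ 0.7 -1.  -1.1] w 0.0109
```

View pics/w9.png

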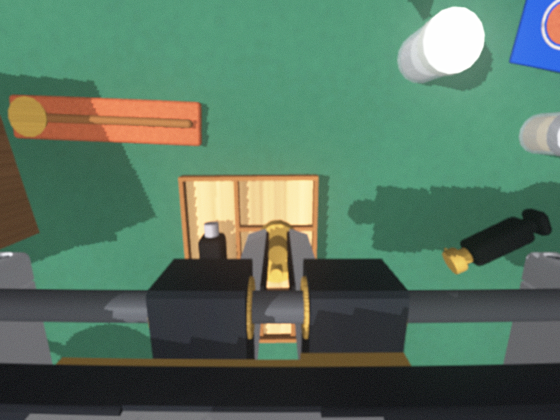

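Request:
move_arm --rows '[[[-1,0,-0.001,0.07,0],[-1,0,0,0.06,0],[-1,0,0,0.02,0],[-1,0,0,0.01,0],[-1,0,0,0.001,0],[-1,0,0,0,0],[-0.4,0,0,0,0],[-0.4,0,0,0,0],[-0.4,0,0,-0.02,0],[-0.4,0,0,-0.06,0],[0,0,0,-0.08,0],[0,0,0,-0.07,0]]]'

```text
time: 21.98
ee_pos: [0.5622, 0.2947, 0.1633]
tool_rot: [0.992, 0.124, 0.0, -0.0]
wrist_force: [0.0, 0.7, -0.6]
grip_width: 0.0444
```

```bash
python3 look.py w10; python3 -c "
from h import *
plan(.4275,-.2635,.17,85.5)"
```

```text
under TCP z=.032: [277.9 200.5] z=.012 [277.8 196.6]
t 22.02 pos [0.5642 0.2953 0.1685] jaw -75.8 turn 0 units 0.0 | shift before turn [-0.0036  0.0001  0.0087] | after turn [-0.0036  0.0001  0.0087] q7 -1.51 F [2.2 1.  7.1] w 0.0462
t 22.02 pos [0.5642 0.2953 0.1685] jaw -75.8 turn 18.7 units 0.623 | shift before turn [-0.4494  0.8469 -0.0071] | after turn [-0.1541  0.9463 -0.0071] q7 -1.51 F [2.2 1.  7.1] w 0.0462
```

View pics/w10.png

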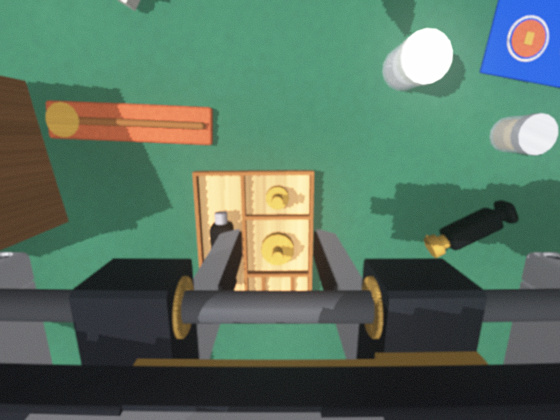

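Request:
move_arm --rows '[[[0.2,-0.045,0.0847,-0.001,0],[0.2,-0.045,0.0847,-0.001,0],[0.2,-0.045,0.0847,-0.001,0],[0.2,-0.045,0.0847,-0.001,0],[0.2,-0.045,0.0847,-0.001,0],[0.2,-0.045,0.0847,-0.001,0],[0.2,-0.045,0.0847,0,0],[0.2,-0.045,0.0847,0,0],[0.2,-0.045,0.0847,0,0],[0.2,-0.0444,0.0846,0,0],[0.2,0,0,0,0.312],[0.2,0,0,0,0.311]]]'

```text
time: 23.52
ee_pos: [0.425, -0.2651, 0.1649]
tool_rot: [0.999, -0.043, 0.0, -0.0]
wrist_force: [0.3, 0.3, 0.4]
grip_width: 0.0561
```

Request:
move_arm --rows '[[[0.2,0,0,0,0],[0.2,0,0,0,0]]]'

```text
time: 23.78
ee_pos: [0.4257, -0.2638, 0.1646]
tool_rot: [0.999, -0.037, 0.0, -0.0]
wrist_force: [0.2, -0.3, -0.2]
grip_width: 0.056
```

```bash
python3 look.py w11; python3 -c "
from h import *
s=arm.get_state();p=arm.capture('wrist')
print('z51',proj(p,[*s['ee_pos'][:2],.051]),'z76',proj(p,[*s['ee_pos'][:2],.076]))
for l in('tin_a',):
  for d in arm.masks_of(p,l)[:4]:
    b=d['bbox'];print(d['conf'],b)
x=[.4915,-.2685,np.radians(-4.5)];c,ss=np.cos(x[2]),np.sin(x[2])
for l in [(-95,30,0),(95,30,0),(-95,-30,0),(95,-30,0),(-64.5,13,76),(-64.5,-13,76),(-14.5,13,85),(-14.5,-13,85)]:
    l=np.array(l)/1e3;print(l,proj(p,[x[0]+c*l[0]-ss*l[1],x[1]+ss*l[0]+c*l[1],l[2]])[0].round(1))
plan(.4275,-.2635,.17,85.5)"
```

```text
under TCP z=.032: [278.1 199.9] z=.012 [278.  196.2]
t 23.82 pos [ 0.4258 -0.2638  0.1645] jaw -94.24 turn 0 units 0.0 | shift before turn [-0.  0. -0.] | after turn [-0.  0. -0.] q7 -0.77 F [-0.1  0.3  0.3] w 0.0564
z51 [[278.14297036 203.9856404 ]] z76 [[278.21386079 210.1391879 ]]
0.88 [263.8, 122.3, 293.1, 179.1]
0.75 [259.5, 175.2, 288.7, 224.9]
0.69 [262.5, 57.5, 294.9, 124.4]
[-0.095  0.03   0.   ] [252.  218.3]
[0.095 0.03  0.   ] [249.5  41.8]
[-0.095 -0.03   0.   ] [303.1 218.5]
[ 0.095 -0.03   0.   ] [307.3  42.1]
[-0.0645  0.013   0.076 ] [263.4 208.6]
[-0.0645 -0.013   0.076 ] [292.1 208.7]
[-0.0145  0.013   0.085 ] [262.6 153.3]
[-0.0145 -0.013   0.085 ] [293.5 153.5]
t 23.93 pos [ 0.4257 -0.2638  0.1645] jaw -94.32 turn 0.18 units 0.006 | shift before turn [ 0.0029 -0.0007 -0.0092] | after turn [ 0.0029 -0.0008 -0.0092] q7 -0.77 F [-0.6  1.1  0.4] w 0.0564
```

View pics/w11.png

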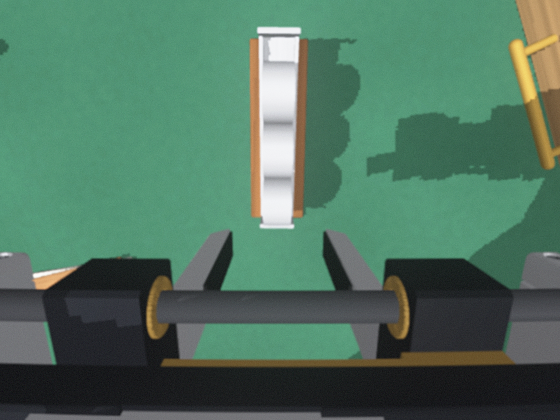

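Request:
move_arm --rows '[[[0.2,0.0025,-0.0007,0.05,0],[0.2,0,0,0.06,0],[0.2,0,0,0.06,0],[0.2,0,0,0.03,0],[0.2,0,0,0.0065,0],[0.2,0,0,0,0],[0.2,0,0,0,0]]]' --newtons 20

```text
time: 24.8
ee_pos: [0.4277, -0.2638, 0.0414]
tool_rot: [0.999, -0.039, 0.001, 0.0]
wrist_force: [-0.1, 0.8, 0.8]
grip_width: 0.0567
```

```bash
python3 look.py w12; python3 -c "
from h import *
plan(.4275,-.2635,.04,85.5)"
```

```text
under TCP z=.032: [278.6 239.6] z=.012 [278.4 230.2]
t 24.85 pos [ 0.4277 -0.2637  0.0413] jaw -94.43 turn 0 units 0.0 | shift before turn [ 0.0001  0.0002 -0.0002] | after turn [ 0.0001  0.0002 -0.0002] q7 -0.6 F [-0.2 -0.2  0.3] w 0.0564
t 24.85 pos [ 0.4277 -0.2637  0.0413] jaw -94.43 turn 0.07 units 0.002 | shift before turn [-0.0004 -0.0004  0.0021] | after turn [-0.0004 -0.0004  0.0021] q7 -0.6 F [-0.2 -0.2  0.3] w 0.0564
```

View pics/w12.png

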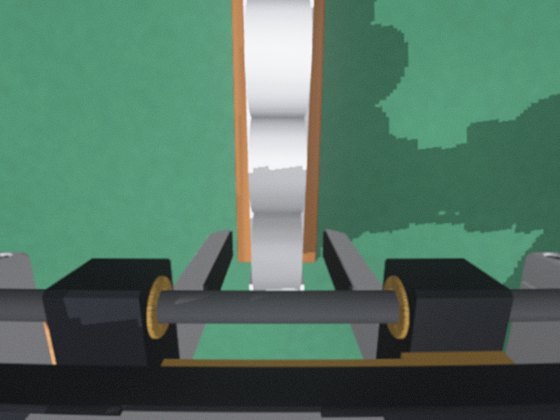

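Request:
move_arm --rows '[[[-1,0,0,0,0],[-1,0,0,0,0],[-1,0,0,0,0],[-1,0,0,0,0],[-1,0,0,0,0],[-1,0,0,0,0],[-1,0,0,0,0],[-1,0,0,0,0]]]' --newtons 25

```text
time: 25.85
ee_pos: [0.4272, -0.2636, 0.0405]
tool_rot: [0.999, -0.039, 0.0, 0.0]
wrist_force: [-1.0, 0.6, 2.1]
grip_width: 0.0256
```

Request:
move_arm --rows '[[[-1,0,0,-0.04,0],[-1,0,0,-0.08,0],[-1,0,0,-0.08,0],[-1,0,0,-0.065,0],[-1,0,0,0,0],[-1,0,0,0,0]]]'

```text
time: 26.6
ee_pos: [0.4269, -0.2632, 0.1987]
tool_rot: [0.999, -0.039, -0.0, -0.0]
wrist_force: [-0.8, 0.9, -0.8]
grip_width: 0.0258
```

```bash
python3 look.py w13; python3 -c "
from h import *
plan(.4433,.2638,.2,14.55)"
```

```text
under TCP z=.032: [278.1 193.6] z=.012 [278.  190.5]
t 26.65 pos [ 0.4267 -0.2632  0.1984] jaw -94.44 turn 0 units 0.0 | shift before turn [ 0.0004 -0.0001 -0.0004] | after turn [ 0.0004 -0.0001 -0.0004] q7 -0.82 F [-0.7  0.2 -0.3] w 0.0261
t 26.65 pos [ 0.4267 -0.2632  0.1984] jaw -94.44 turn 71.01 units 2.367 | shift before turn [-0.0405 -0.8778 -0.0023] | after turn [-0.8432 -0.2474 -0.0023] q7 -0.82 F [-0.7  0.2 -0.3] w 0.0261
```

View pics/w13.png

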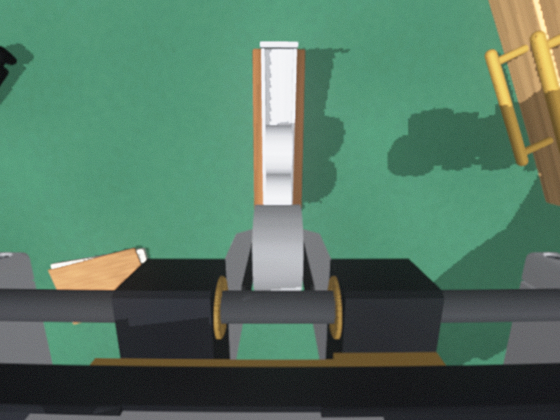

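Request:
move_arm --rows '[[[-1,-0.004,-0.0878,0,0],[-1,-0.004,-0.0878,0,0],[-1,-0.004,-0.0878,0,0],[-1,-0.004,-0.0878,0,0],[-1,-0.004,-0.0878,0,0],[-1,-0.004,-0.0878,0,0],[-1,-0.004,-0.0878,0,0],[-1,-0.004,-0.0878,0,0],[-1,-0.004,-0.0878,0,0],[-1,-0.004,-0.0878,0,0],[-1,0,0,0,0]]]'

```text
time: 28.02
ee_pos: [0.4431, 0.2665, 0.1977]
tool_rot: [0.999, -0.036, -0.001, 0.001]
wrist_force: [0.5, -0.6, -0.1]
grip_width: 0.0258
```

Request:
move_arm --rows '[[[-1,0,0,0,-0.33],[-1,0,0,0,-0.33],[-1,0,0,0,-0.33],[-1,0,0,0,-0.33],[-1,0,0,0,-0.33],[-1,0,0,0,-0.33],[-1,0,0,0,-0.33],[-1,0,0,0,-0.33],[-1,0,0,0,-0.33],[-1,0,0,0,-0.33],[-1,0,0,0,-0.33],[-1,0,0,0,0]]]'

```text
time: 29.52
ee_pos: [0.4439, 0.2624, 0.1986]
tool_rot: [0.613, 0.79, -0.001, -0.0]
wrist_force: [-0.7, 0.2, -1.1]
grip_width: 0.0257
```

```bash
python3 look.py w14; python3 -c "
from h import *
plan(.4433,.2638,.1,14.55)
p=arm.capture('wrist')
x=[.4948,.304,np.radians(14.55)];c,s=np.cos(x[2]),np.sin(x[2])
for l in [(90,66,15),(90,-66,15),(-90,-66,15),(-90,66,15),(-60,-26,5)]:
    l=np.array(l)/1e3;print(l,proj(p,[x[0]+c*l[0]-s*l[1],x[1]+s*l[0]+c*l[1],l[2]])[0].round(1))
t=arm.capture('top');save(t,'t14.png')
"
```

```text
under TCP z=.032: [276.8 193.6] z=.012 [276.9 190.5]
t 29.57 pos [0.444  0.2626 0.1987] jaw 14.17 turn 0 units 0.0 | shift before turn [-0.0002 -0.0002  0.0003] | after turn [-0.0002 -0.0002  0.0003] q7 -0.2 F [ 0.9  1.  -0.2] w 0.0258
t 29.57 pos [0.444  0.2626 0.1987] jaw 14.17 turn -0.38 units -0.013 | shift before turn [ 0.0024 -0.0005  0.1645] | after turn [ 0.0024 -0.0005  0.1645] q7 -0.2 F [ 0.9  1.  -0.2] w 0.0258
[0.09  0.066 0.015] [406.5 110.3]
[ 0.09  -0.066  0.015] [397.1 220.8]
[-0.09  -0.066  0.015] [252.6 221.7]
[-0.09   0.066  0.015] [249.8 110.9]
[-0.06  -0.026  0.005] [276.5 188.4]
```

View pics/w14.png

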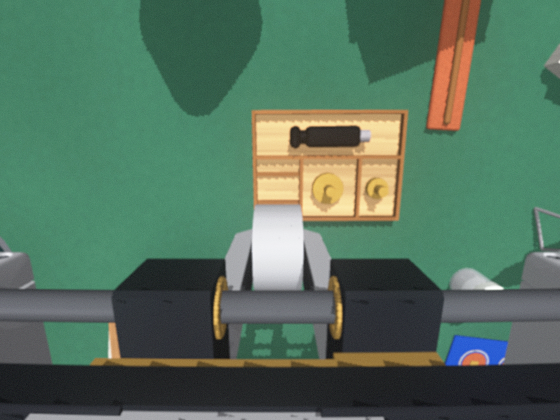

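View pics/t14.png

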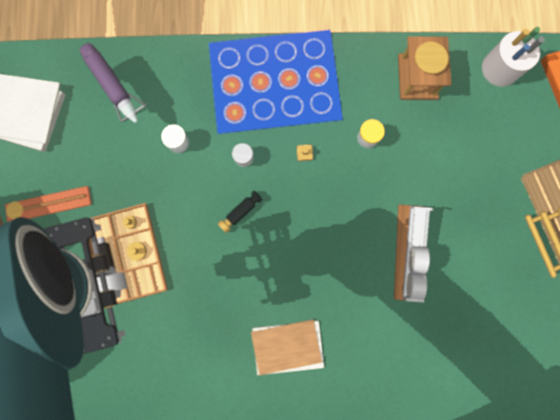

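Request:
move_arm --rows '[[[-1,0.0024,0.002,0.05,-0.013],[-1,0,0,0.08,0],[-1,0,0,0.07,0],[-1,0,0,0.03,0],[-1,0,0,0,0],[-1,0,0,0,0]]]'

```text
time: 30.42
ee_pos: [0.4456, 0.2655, 0.0627]
tool_rot: [0.61, 0.792, 0.001, 0.0]
wrist_force: [0.5, 0.2, -0.9]
grip_width: 0.0259
```

```bash
python3 look.py w15; python3 -c "
from h import *
plan(.4433,.2638,.0199,14.55)
t=arm.capture('scene');save(t,'s15.png')
cv2.imwrite('pics/s15c.png',cv2.resize(t['color'][110:210,310:420,::-1],None,fx=5,fy=5))
"
```

```text
under TCP z=.032: [275.9 229.4] z=.012 [276.  221.6]
t 30.48 pos [0.4457 0.2656 0.0628] jaw 14.82 turn 0 units 0.0 | shift before turn [-0.0001 -0.0001  0.0001] | after turn [-0.0001 -0.0001  0.0001] q7 -0.07 F [ 0.4  0.7 -1.2] w 0.0253
t 30.48 pos [0.4457 0.2656 0.0628] jaw 14.82 turn 0.27 units 0.009 | shift before turn [-0.002  -0.0048  0.0715] | after turn [-0.002  -0.0048  0.0715] q7 -0.07 F [ 0.4  0.7 -1.2] w 0.0253
```

View pics/w15.png

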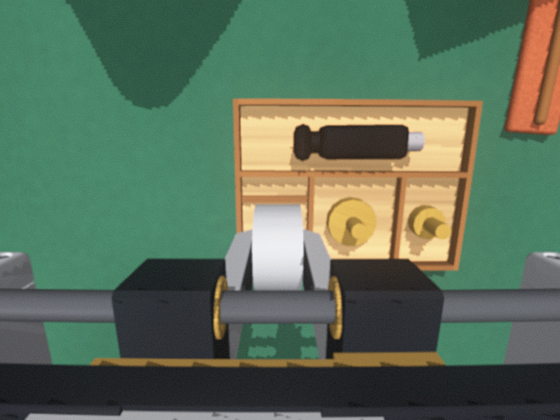

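View pics/s15c.png

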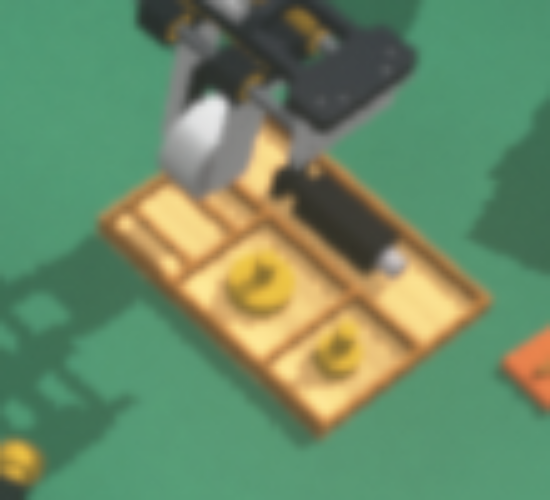

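```bash
python3 - <<'E'
from h import *
from scipy.optimize import least_squares
p=arm.capture("wrist");s=arm.get_state()
im=p["color"][85:285,220:490,::-1];cv2.imwrite("pics/w15c.png",cv2.resize(im,None,fx=2.9,fy=2.9,interpolation=cv2.INTER_CUBIC))
pts=[((234,100),(-90,66,15)),((481,102),(90,66,15)),((461,271),(90,-66,15))]
def w(x,l):
    l=np.array(l)/1e3;c,s=np.cos(x[2]),np.sin(x[2]);return [x[0]+c*l[0]-s*l[1],x[1]+s*l[0]+c*l[1],l[2]]
f=lambda x:np.concatenate([proj(p,w(x,l))[0]-uv for uv,l in pts])
r=least_squares(f,[.495,.304,.25]);print(r.x,np.degrees(r.x[2]),f(r.x).round(1))
C=w(r.x,(-60,-26,0));print(C); plan(C[0],C[1],.02,np.degrees(r.x[2]))
for l in((-86,-11,9),(-34,-11,9),(-86,-7,9),(-34,-7,9)):print(l,proj(p,w(r.x,l))[0].round(1))
E
```

```text
[0.49694862 0.30458938 0.26273648] 15.053691565442705 [-1.1  0.9  2.4 -0.7 -1.5  0. ]
[np.float64(0.44576047850860384), np.float64(0.26389817874115595), np.float64(0.0)]
t 30.57 pos [0.4454 0.2656 0.0625] jaw 14.83 turn -0.22 units -0.007 | shift before turn [-0.0029 -0.0003  0.0709] | after turn [-0.0029 -0.0003  0.0709] q7 -0.07 F [ 0.2  1.  -0.8] w 0.0257
(-86, -11, 9) [242.6 204.5]
(-34, -11, 9) [308.7 204.3]
(-86, -7, 9) [242.4 199.5]
(-34, -7, 9) [308.8 199.3]
```

View pics/w15c.png

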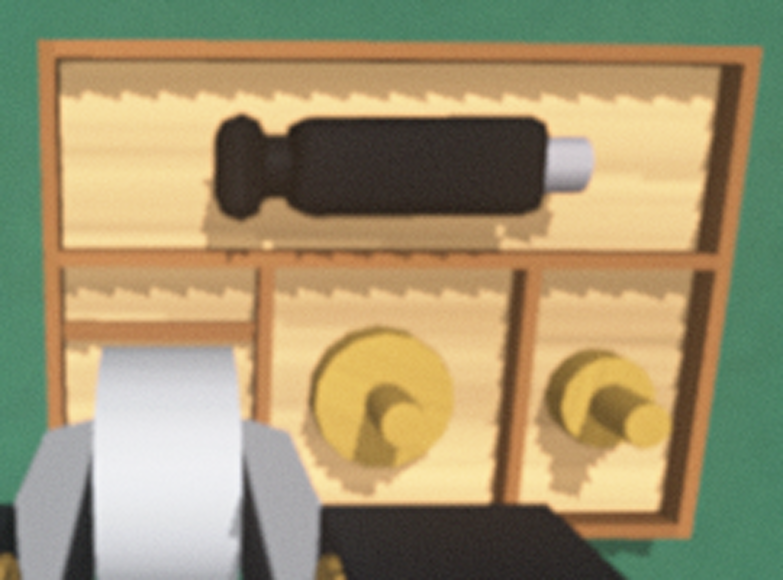

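Request:
move_arm --rows '[[[-1,-0.001,0,0.03,0],[-1,0,0,0.025,0],[-1,0,0,0.008,0],[-1,0,0,0.004,0],[-1,0,0,0,0],[-1,0,0,0,0]]]'

```text
time: 31.32
ee_pos: [0.4452, 0.2647, 0.0215]
tool_rot: [0.61, 0.792, 0.0, 0.0]
wrist_force: [-0.0, -0.6, -1.0]
grip_width: 0.0259
```

```bash
python3 look.py w16; 
```

```text
under TCP z=.032: [275.7 250.6] z=.012 [275.8 239.2]
t 31.38 pos [0.4452 0.2646 0.0215] jaw 14.84 turn 0 units 0.0 | shift before turn [ 0.      0.0001 -0.    ] | after turn [ 0.      0.0001 -0.    ] q7 -0.02 F [ 1.  -1.   0.1] w 0.026
```

View pics/w16.png

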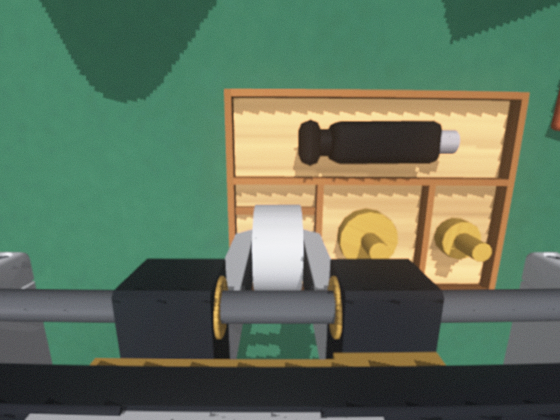

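Request:
move_arm --rows '[[[-1,0,0,0.0015,0],[-1,0,0,0,0],[-1,0,0,0,0]]]'

```text
time: 31.75
ee_pos: [0.4451, 0.2645, 0.0203]
tool_rot: [0.61, 0.792, -0.0, 0.0]
wrist_force: [0.7, 0.1, -1.1]
grip_width: 0.026
```

Request:
move_arm --rows '[[[-1,0,0,0.001,0],[-1,0,0,0,0],[-1,0,0,0,0]]]'

```text
time: 32.12
ee_pos: [0.4451, 0.2645, 0.0197]
tool_rot: [0.61, 0.792, -0.0, 0.0]
wrist_force: [-0.6, -0.4, -0.5]
grip_width: 0.0259
```

Request:
move_arm --rows '[[[-0.4,0,0,0,0],[-0.35,0,0,0,0],[-0.25,0,0,0,0],[-0.2,0,0,0,0],[-0.2,0,0,0,0]]]'

```text
time: 32.75
ee_pos: [0.4451, 0.2645, 0.0197]
tool_rot: [0.61, 0.793, -0.0, 0.0]
wrist_force: [-0.4, -0.0, 0.1]
grip_width: 0.0375
```

Request:
move_arm --rows '[[[-0.2,0,0,-0.01,0],[-0.2,0,0,-0.03,0],[-0.2,0,0,-0.05,0],[-0.1,0,0,-0.08,0],[0,0,0,-0.08,0],[0,0,0,-0.08,0],[0,0,0,0,0]]]'

```text
time: 33.62
ee_pos: [0.4464, 0.2652, 0.222]
tool_rot: [0.61, 0.792, 0.003, 0.0]
wrist_force: [-0.2, -0.1, -0.6]
grip_width: 0.047
```

```bash
python3 look.py w17
```

```text
under TCP z=.032: [275.9 190.6] z=.012 [275.9 187.8]
t 33.67 pos [0.4456 0.2648 0.2198] jaw 14.83 turn 0 units 0.0 | shift before turn [ 0.0002  0.0015 -0.0036] | after turn [ 0.0002  0.0015 -0.0036] q7 -0.2 F [-0.5  0.6 -0.7] w 0.0468
```

View pics/w17.png

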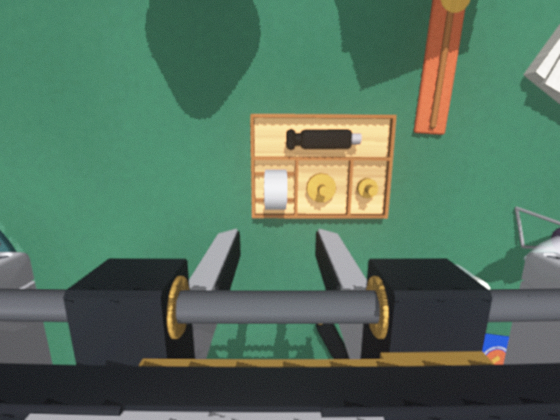

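Request:
move_arm --rows '[[[0,-0.05,0,-0.03,0],[0,-0.08,0,0,0],[0,-0.08,0,0,0],[0,-0.08,0,0,0],[0,-0.05,0,0,0],[0,0,0,0,0],[0,0,0,0,0]]]'

```text
time: 34.55
ee_pos: [0.4968, 0.0679, 0.2353]
tool_rot: [0.61, 0.793, -0.0, -0.0]
wrist_force: [0.0, 0.3, 0.1]
grip_width: 0.0471
```

```bash
python3 - <<'E'
from h import *
t=arm.capture("top");save(t,"t18.png");s=arm.capture("scene");save(s,"s18.png")
f=lambda im,k:cv2.resize(im[:,:,::-1],None,fx=k,fy=k,interpolation=cv2.INTER_CUBIC)
a=f(t["color"][195:315,75:175],4);b=f(t["color"][195:315,385:440],4);cv2.imwrite("pics/c18.png",np.hstack([a,b]))
c=f(s["color"][125:202,325:412],4);d=f(s["color"][190:290,145:205],3.08);
h=max(c.shape[0],d.shape[0]);P=lambda i:cv2.copyMakeBorder(i,0,h-i.shape[0],0,0,0)
cv2.imwrite("pics/d18.png",np.hstack([P(c),P(d)]))
E
```

```text
(no output)
```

View pics/c18.png

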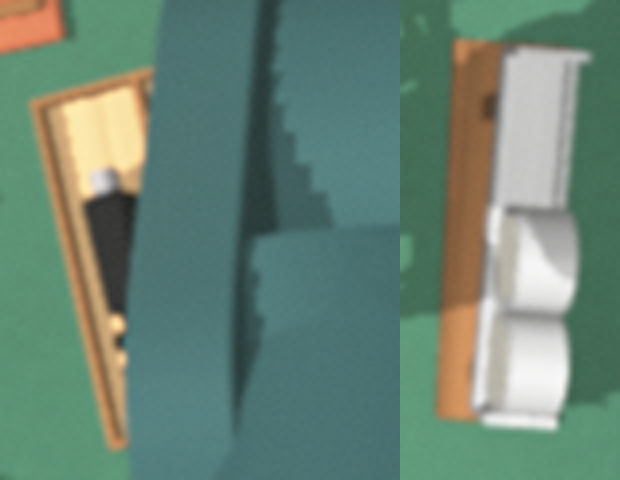

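View pics/d18.png

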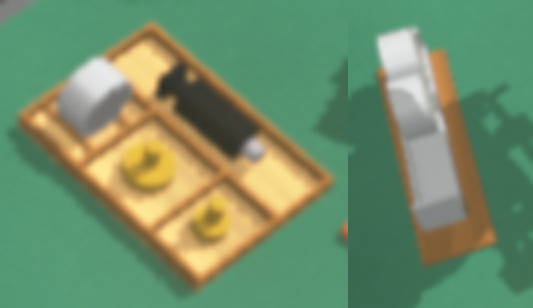

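View pics/t18.png

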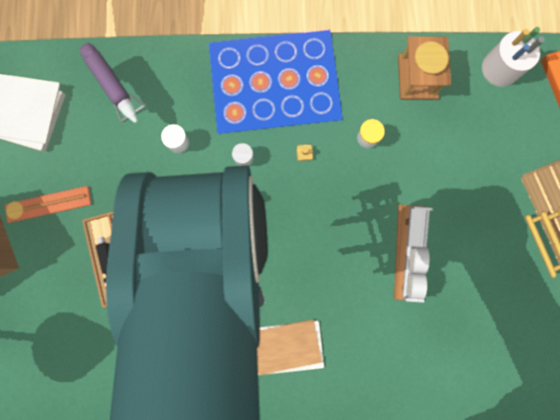

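```bash
python3 -c "
from workcell import arm
print(arm.close_job(), arm.get_state()['time'])"
```

```text
the job is handed in; nothing more can be done
the job is handed in; nothing more can be done
```

The beginner's set is made up in the kit tray and the job is handed in, at about 35 s of the 106 s allowed. I placed the pieces in the order asked:

1. The bare handle lies lengthwise in the long bay.
2. The large round die is in the large bay, flat and stud up.
3. The small round die is in the narrow bay, flat and stud up.
4. The end tin stands on its rim in the cradle bay.

**Last checks:** The final wrist and scene pictures show all four pieces in place, with the tin upright between its ribs. They also show the gripper well clear. The other two tins have rolled down to the rack's stop. The square die still lies where it was. I did not touch the stamp, but the arm hid it in the last top picture; it was last seen in place in the top picture just before the tin went in.

**Disagreements:** The top and scene cameras differed by about 5 mm on where the tray was, so I used the average and checked it with the wrist camera. Over the cradle, the tray's corners and its rib differed by about 3 mm along the rolling direction, so I went between the two. The tin went down to its resting height without touching a rib.

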